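Lever a seized cartridge loose from a bench thermostat

TASK

The cartridge in the bench thermostat has seized. Take the pry bar, lay it across the steel fulcrum rod with its blade tip under the cartridge's orange lip and let go of it there; then take hold of the bar again (or press) near the end of its handle and lever the cartridge up out of its seat by a good 8 mm, without touching the cartridge with the gripper. Finally put the bar back flat on the blue mat, leave the cartridge standing raised, and do not disturb the bottle, beaker or box.

Things in the scene. Friction and masses are not known exactly. Their poses are not given: they have to be found in the camera images.
- thermostat: Low white bench instrument, fixed. Own +y = side from which the bar is worked. Origin on the bench. Case spans x -90..90, y -130..60 mm; flat deck 80 mm above the bench, bare but for fulcrum rod and cartridge. The cartridge, an 80 x 80 mm aluminium block, stands in it at x -40..40, y -85..-5, top 117 mm above the bench.
- fulcrum (a point): Top of the middle of the fulcrum: a fixed steel rod of 14 mm diameter lying on the deck along the thermostat's x (usable length 60 mm), at thermostat y = +40 mm. This point is 94 mm above the bench, 14 mm above the deck. Its axes are the thermostat's.
- lip (a point): Middle of the lower outer edge of the orange lip, a plate 50 mm wide (thermostat x), 10 mm thick, jutting 18 mm from the cartridge wall toward thermostat +y (y -5..13). Seated, its underside is 107 mm above the bench, 13 mm higher than the fulcrum top, with only air below it down to the deck. Rises with the cartridge.
- cartridge (a joint): How far the cartridge is raised, m: 0 seated, stop at 0.016. It slides straight up only, stays where it is left, and takes about 44 N (its friction and weight) at the lip to move up; the bar's tip pushes it, about 14 N down at the end of the handle.
- pry_bar: Loose pry bar, 200 mm, about 0.2 kg, lying on the mat. x runs from handle to tip, z up; origin at mid-length, level with the handle underside. Black handle x -100..-10, 28 wide, z 0..18 mm. Steel blade 22 wide, z 5..13, last 25 mm thinned to z 6.5..11.5. Balances near x -30. Laid on the fulcrum, tip under the lip, the handle sinks till the tip bears on the lip (9 deg tilt, tip 40 mm past rod).
- bar_tip (a point): Middle of the end face of the bar's blade, 100 mm ahead of the bar's origin, 9 mm above its underside level.
- bar_handle (a point): On the bar's centre line inside the handle, 20 mm from the handle's end (bar x = -80 mm, z = 9 mm).
- mat: Blue flat mat fixed on the bench, 150 mm (its x) by 260 mm (its y), 4 mm thick. Origin under its centre, on the bench.
- amber_bottle: Bystander: amber bottle, 66 mm diameter, 150 mm tall, upright. Origin under its centre.
- beaker: Bystander: white open beaker, 70 mm diameter, 85 mm tall. Origin under its centre.
- vial_box: Bystander: closed grey box, 80 x 120 x 45 mm. Origin under its centre.
Mind the look-alikes: they are no part of the job. What is meant by the pry_bar is not red or turquoise, and is the larger of those in its own colour.

How it is judged (in metres and radians):
On the way, in this order (a step that is already met when the one before it is completed fails the run):
1. the bar lies across the fulcrum with its tip under the lip, let go (the gripper touches it no more), the cartridge still seated (y of bar_tip in the frame of thermostat between -0.008 and 0.011 m and x of bar_tip in the frame of thermostat between -0.025 and 0.025 m and z of bar_tip in the frame of thermostat between 0.085 and 0.108 m and y of bar_handle in the frame of thermostat above 0.12 m and contact force between pry_bar and thermostat above 0.3 N and contact force between the fingers and pry_bar below 0.1 N and value of joint cartridge below 0.003 m), for 0.2 s.
2. the cartridge is levered up by more than 6 mm with the bar's tip under its lip and the gripper at the handle end (grasp point within 70 mm of bar_handle) (value of joint cartridge above 0.006 m and y of bar_tip in the frame of thermostat below 0.012 m and distance between the grasp point and bar_handle below 0.07 m and contact force between the fingers and pry_bar above 0.5 N), for 0.1 s.
At the end, for the whole second after the job is handed in: The cartridge stands raised by more than 6 mm, and the pry bar lies flat and at rest on the blue mat (its middle within 65 mm across and 100 mm along of the mat's centre, tip and handle both within 22 mm of bench height), released (value of joint cartridge above 0.006 m and x of pry_bar in the frame of mat between -0.065 and 0.065 m and y of pry_bar in the frame of mat between -0.1 and 0.1 m and z of bar_tip in the frame of mat between 0.002 and 0.022 m and z of bar_handle in the frame of mat between 0.002 and 0.022 m and contact force between pry_bar and mat above 0.5 N and linear speed of pry_bar below 0.02 m/s and contact force between the fingers and pry_bar below 0.1 N); the robot touches nothing.
It fails at once if the robot touches the cartridge (more than 1 N) (contact force between any of the fingers, the arm and cartridge above 1 N).
It fails at once if the amber bottle is moved by more than 20 mm (distance of amber_bottle from where it was at the start of the episode above 0.02 m).
It fails at once if the beaker is moved by more than 20 mm (distance of beaker from where it was at the start of the episode above 0.02 m).
It fails at once if the vial box is moved by more than 20 mm (distance of vial_box from where it was at the start of the episode above 0.02 m).
It also fails if it takes over 54 s, if anything falls off the work surface, if the arm or the gripper's body presses on something with over 40 N, if the wrist force passes 120 N, or if a joint passes its speed limit or range.

ROBOT

A 6-joint arm with a two-finger parallel gripper is mounted at the origin on the work surface. World frame = base frame: x ahead of the robot, y to its left, z up, the work surface at z = 0. Lengths are in mm, angles in rad, forces in N, time in s.
With the tool pointing down it reaches from about 350 to 775 mm from the base axis. Payload 7.3 kg.
Tool frame: the origin (TCP) lies between the finger pads; the fingertips stand 22 mm ahead of it and the grasp point (between the pads) lies 3 mm ahead of it; z points along the fingers, y is the direction in which the jaws open and shut (so a half turn about z gives the same grasp; the last joint's range is limited). The gripper opens to 92 mm and grips with 3 to 60 N. Pads are 19 mm wide; open, the fingers measure 130 mm over their backs; the gripper's body (75 mm by 190 mm) begins 47 mm behind the grasp point.
Start: joints at [-1.309, 0.342, 1.524, -0, 1.275, -0.146], TCP at [208.233, -481.956, 248.741] pointing down, gripper open.
Joint ranges: [-2.53, 2.53], [-0.77, 2.02], [0.04, 2.7], [-1, 4.14], [0.28, 2.66], [-3.11, 3.11]. Speed limits (rad/s): [2.57, 2.57, 3.14, 3.14, 3.14, 3.14].

INTERFACE

Orientations are given as a 3x3 rotation matrix whose columns are the frame's x, y, z axes.
In Python, from workcell import manip gives the robot as it stands.
- The arm moves only by the shell command python3 -m handwheel 'ROWS' [FORCE]. ROWS is JSON, a list of rows, each a list of 3 entries, a list of its own where there are three numbers: the shift along the tool's x, y, z as a fraction of full scale, then the turn, a rotation vector about the tool's x, y, z as a fraction of full scale, then the closure, from -1 (fully open) to 1 (shut). A call has 1 to 10 rows; each row is the pose to reach, as a shift and turn from the pose measured when the call began, along the tool's axes at that moment, turning the shorter way round; what a row does not reach only later rows make up. Full scale, the value 1, is 0.4 m for a shift and 180 degrees for a turn. A row lasts 1/8 s, in which the tool goes at most 62.5 mm and 10.7 degrees, less where a joint would pass 70% of its speed; a pose out of reach is approached as far as the arm can. A call with a number of a shift or a turn outside -1 to 1 is refused whole. A call with a gripper value outside its range is refused whole. The fingers move at their own pace and stop on an object; FORCE is the grip in N (left out, the last holds). Time passes only in rows, so rows that repeat a pose let the fingers close. It gives the time, the measured TCP pose, the force and the opening at its end, in the units of the state.
- manip.observe(): the state, without advancing time (a new reading comes with each control period).
- manip.get_image(name): name is "side" or "top" or "wrist"; returns a dict with "image" (384x512x3 uint8, blue, green, red), "depth" (384x512 float32, mm along the optical axis (not along the pixel's ray), 0 where there is no reading), "vertical_fov" (degrees; the focal length in pixels is half the picture's height over the tangent of half this angle, whatever the lens; pixels are square), "cx", "cy" (the principal point, pixels), "R" (3x3) and "t" (3): a world point X has camera coordinates R X + t; the wrist camera has in their place "tool_from_camera" (4x4, takes a point from camera to tool coordinates, whose origin is the TCP and whose axes are the flange's). Camera axes: x right, y down, z forward; pixel columns grow to the right and rows downward; lengths in mm; the calibration is good to about 2 mm. A picture is of the moment at which its call begins: read the wrist's pose just before it.
- manip.close_job(): hands the job in, once; it reports no verdict.
The state is a dict: "time_s": time; "qpos": joint angles; "qd": joint speeds; "tau": joint torques, N m; "ee_pos": TCP position; "orientation": TCP orientation; "ft_force": force on the tool from outside, world axes, zero at the start; "torque": the same for the moment, N m; "finger_gap": opening from 0.0 (shut) to 1.0 (fully open).
Only numpy, scipy, OpenCV 4.12 (cv2) and the standard library are available. Lean on these libraries where they do the work, as an engineer would, in place of code of your own. Each camera call takes 0.05 s, during which the arm holds its last target.

## Working session

There is one attempt and no reset: what is moved stays moved. The work goes in short steps, Python scripts to look and compute and a shell command to move; the robot and the scene stay as the last step left them, time stands still between calls to the robot, and variables do not carry over. Pictures are saved under pics/ and viewed, and the job is handed in when it is done.

```bash
mkdir -p pics; ls
cat > h.py <<'E'
import numpy as np, cv2
from workcell import manip
def img(n):
    s=manip.observe(); d=manip.get_image(n); d['s']=s
    f=d['image'].shape[0]/2/np.tan(np.radians(d['vertical_fov'])/2); d['f']=f
    if 'R' in d and n!='wrist':
        R=np.array(d['R']);t=np.array(d['t']).ravel(); d['C']=-R.T@t; d['Rw']=R.T
    else:
        T=np.array(d['tool_from_camera']); O=np.array(s['orientation']); d['Rw']=O@T[:3,:3]; d['C']=O@T[:3,3]+np.array(s['ee_pos'])
    return d
def ray(d,u,v): return d['Rw']@np.array([(u-d['cx'])/d['f'],(v-d['cy'])/d['f'],1.])
def plane(d,u,v,z):
    r=ray(d,u,v); return d['C']+r*(z-d['C'][2])/r[2]
def dep(d):
    h,w=d['depth'].shape; u,v=np.meshgrid(np.arange(w),np.arange(h))
    c=np.stack([(u-d['cx'])/d['f'],(v-d['cy'])/d['f'],np.ones((h,w))],-1)*d['depth'][...,None]
    return c@d['Rw'].T+d['C']
def save(d,n): cv2.imwrite('pics/'+n+'.png',d['image'])
E
python3 - <<'E'
from h import *
for n in('side','top','wrist'):
    d=img(n); save(d,n+'0'); np.save(n+'0.npy',d,allow_pickle=True); print(n,d['vertical_fov'],d['cx'],d['cy'],d['C'])
print(manip.observe())
E
```

```text
pics
side 42.82786193204771 259.40156428049363 191.83276826347486 [ 474.62017829  991.02875596 1090.50245069]
top 56.876066506110945 255.50490305491755 195.29534821386835 [ 500.45693681  194.25252669 1060.3039439 ]
wrist 67.97278791188218 255.53498794959776 192.8077501533446 [ 278.50269972 -452.26018075  384.354386  ]
{'time_s': 0.15, 'qpos': array([-1.30901563e+00,  3.42590971e-01,  1.52476844e+00, -3.29913617e-05,
        1.27537250e+00, -1.45978098e-01]), 'qd': array([ 1.25744792e-03, -1.90319703e-05, -2.55706722e-03,  3.20407507e-04,
        6.65762216e-04,  1.34464813e-03]), 'tau': array([ 1.07601787e-03, -4.31469870e+01, -2.44354784e+01,  7.18094059e-02,
        5.37729054e-02, -9.78879416e-05]), 'ee_pos': array([ 208.14460227, -481.69289133,  248.20007615]), 'orientation': array([[ 9.18008089e-01,  3.96561525e-01, -3.25328459e-04],
       [ 3.96561636e-01, -9.18007449e-01,  1.09227787e-03],
       [ 1.34501428e-04, -1.13173270e-03, -9.99999351e-01]]), 'ft_force': array([ 0.46053559, -0.19431996, -0.24712559]), 'torque': array([-0.0346071 ,  0.02069513, -0.01750707]), 'finger_gap': 0.9950021662989266}
```

View pics/side0.png

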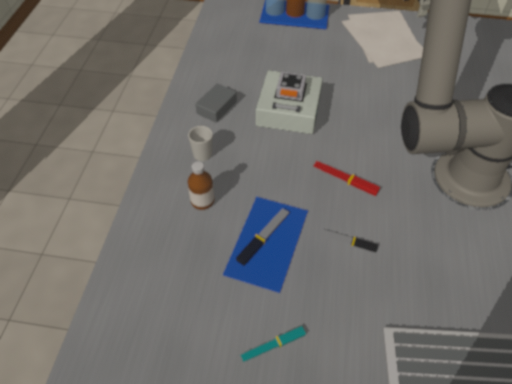

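View pics/top0.png

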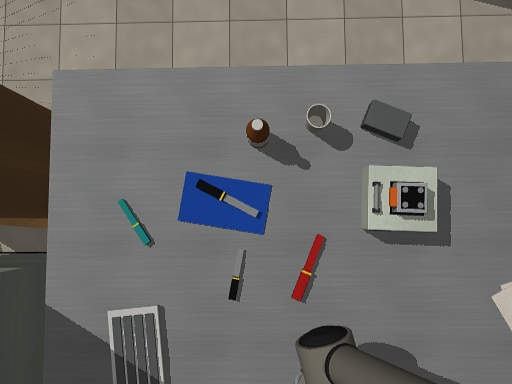

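View pics/wrist0.png

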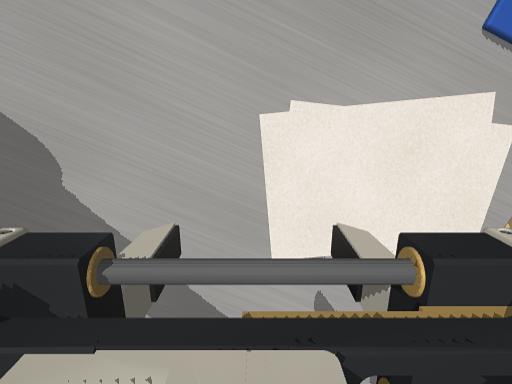

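Run:
```python
from h import *
d=np.load('top0.npy',allow_pickle=True).item(); im=d['image']
c=np.hstack([cv2.resize(im[165:245,175:285],None,fx=3.6,fy=3.6,interpolation=2),cv2.resize(im[155:240,350:450],None,fx=3.6,fy=3.388,interpolation=2)])
cv2.imwrite('pics/crop1.png',c)
P=dep(d); print(d['Rw'],d['f'])
hsv=cv2.cvtColor(im,cv2.COLOR_BGR2HSV)
def rect(m,z,name):
    cs,_=cv2.findContours(m.astype(np.uint8),0,1)
    for k in sorted(cs,key=cv2.contourArea)[::-1][:3]:
        if cv2.contourArea(k)<8: continue
        w=np.array([plane(d,*p,z)[:2] for p in k[:,0]],np.float32)
        r=cv2.minAreaRect(w); print(name,np.round(k[:,0].mean(0)),np.round(r[0],1),np.round(r[1],1),round(r[2],2),np.round(cv2.boxPoints(r).ravel()))
H,S,V=hsv[...,0],hsv[...,1],hsv[...,2]
rect((H>105)&(H<130)&(S>140),4,'blue')
rect((P[...,2]>70)&(P[...,2]<90)&(S<60),80,'deck')
rect((P[...,2]>109)&(P[...,2]<125),117,'cart')
rect((H>5)&(H<15)&(S>170)&(P[...,2]>100),117,'lip')
sub=np.zeros_like(V);sub[165:245,175:285]=1
rect((sub>0)&(P[...,2]>10)&(P[...,2]<45),20,'bar')
rect((sub>0)&(V<45)&(P[...,2]<40)&(P[...,2]>10),22,'handle')
rect((P[...,2]>30)&(P[...,2]<60)&(np.arange(512)[None]>350),45,'box')
rect((P[...,2]>60)&(P[...,2]<190)&(np.arange(512)[None]<345)&(np.arange(384)[:,None]<180),120,'bot')
print(np.round(P[198,365:435:3]))
```

```text
[[-0.0085447  -0.99744056  0.07098812]
 [-0.9997211   0.01008407  0.02135482]
 [-0.02201601 -0.07078585 -0.99724854]] 354.53386577149905
blue [224. 202.] [555.8 310.9] [259.4 148.8] 80.31 [461. 196. 607. 171. 651. 426. 504. 451.]
deck [402. 198.] [ 558.6 -186.3] [191.5 179.3] 87.46 [ 465. -278.  644. -286.  652.  -95.  473.  -87.]
deck [318. 116.] [791.6  37.9] [67.2 68.6] 89.09 [757.   5. 825.   4. 826.  71. 758.  72.]
cart [409. 197.] [ 558.6 -188.3] [99.6 79.8] 87.57 [ 517. -236.  596. -240.  601. -140.  521. -137.]
cart [257. 130.] [745.9 208.9] [43.3 35.7] 89.16 [728. 188. 763. 187. 764. 230. 728. 231.]
lip [257. 130.] [745.8 208.9] [54.1 52.1] 89.61 [720. 182. 772. 182. 772. 236. 720. 236.]
lip [393. 197.] [ 559.5 -147.9] [18.4 48.1] 88.0 [ 535. -156.  583. -158.  584. -140.  536. -138.]
bar [227. 198.] [566.7 301.5] [199.   27.8] 61.84 [507. 220. 532. 207. 626. 383. 601. 396.]
handle [209. 189.] [595.4 353.9] [78.7 26.3] 61.72 [565. 325. 588. 313. 626. 382. 602. 395.]
box [387. 120.] [ 788.8 -165.3] [121.6  85.4] 66.78 [ 726. -204.  804. -238.  852. -126.  773.  -93.]
box [364. 198.] [562.4 -94.7] [  8.5 177.3] 88.25 [ 474.  -96.  651. -102.  651.  -93.  474.  -88.]
bot [318. 116.] [778.4  44.3] [64.4 68.6] 88.93 [743.  13. 812.  11. 813.  76. 745.  77.]
bot [257. 131.] [739.7 207.6] [62.  68.4] 89.36 [705. 177. 774. 176. 774. 238. 706. 239.]
[[ 562.  -95.   50.]
 [ 560.  -95.   77.]
 [ 560. -103.   80.]
 [ 559. -108.   88.]
 [ 559. -115.   93.]
 [ 559. -127.   80.]
 [ 559. -135.   80.]
 [ 559. -144.   78.]
 [ 557. -141.  110.]
 [ 557. -145.  120.]
 [ 557. -154.  118.]
 [ 556. -161.  119.]
 [ 556. -170.  118.]
 [ 556. -177.  120.]
 [ 556. -185.  119.]
 [ 556. -194.  116.]
 [ 556. -200.  121.]
 [ 556. -208.  119.]
 [ 556. -217.  117.]
 [ 556. -225.  118.]
 [ 556. -232.  118.]
 [ 558. -258.   79.]
 [ 558. -265.   81.]
 [ 558. -275.   78.]]
```

View pics/crop1.png

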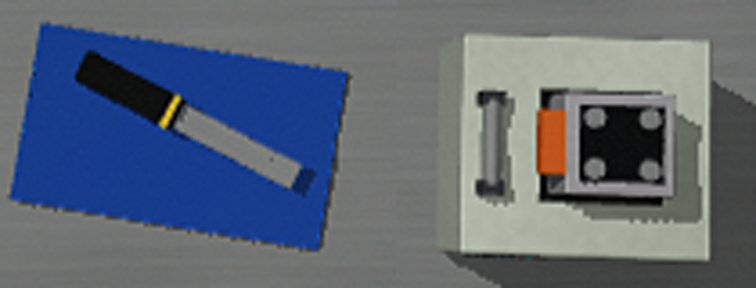

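The crop shows the candidates: a black bar on the mat (227,198), a small black-handled tool (237,275), a red bar (308,268) and a turquoise one (135,222). The one on the mat is black and the larger, 199 x 28 mm measured, so that is the pry_bar. The thermostat's +y is close to world +y, with its origin near (560,-152). I'll go above the handle first.

```bash
cat >> h.py <<'E'
from scipy.spatial.transform import Rotation as Ro
def Rt(yaw,tilt=0):
    # tool x at yaw deg, z down; tilt deg>0: tool x end dips (handle down, tip up)
    a=np.radians(yaw); x=np.array([np.cos(a),np.sin(a),0]); z=np.array([0,0,-1.]); y=np.cross(z,x)
    R=np.stack([x,y,z],1); return R@Ro.from_rotvec([0,np.radians(-tilt),0]).as_matrix()
def go(pos,R):
    s=manip.observe(); O=np.array(s['orientation']); p=np.array(s['ee_pos'])
    sh=O.T@(np.array(pos)-p)/400; tu=Ro.from_matrix(O.T@R).as_rotvec()/np.pi
    print('now',np.round(p,1),'shift',np.round(sh,4).tolist(),'turn',np.round(tu,4).tolist(),'dist',np.linalg.norm(sh)*400,'t',s['time_s'],'F',np.round(s['ft_force'],1))
E
python3 - <<'E'
from h import *
R=Rt(87.5,5); print(R)  # x axis z comp should be negative
go([595,354,150],Rt(61.8))
E
```

```text
[[ 0.0434534   0.99904822 -0.00380168]
 [ 0.99524654 -0.04361939 -0.08707279]
 [-0.08715574  0.         -0.9961947 ]]
now [ 208.1 -481.7  248.2] shift [1.7163, -1.5341, 0.2475] turn [-0.0003, -0.0002, -0.2135] dist 926.1117439757681 t 0.15 F [ 0.5 -0.2 -0.2]
```

```bash
python3 -m handwheel '[[[0.85,-0.76,0],[0,0,-0.1],-1],[[0.85,-0.76,0],[0,0,-0.1],-1],[[0.85,-0.76,0],[0,0,-0.1],-1],[[0.85,-0.76,0],[0,0,-0.1],-1],[[0.85,-0.76,0],[0,0,-0.1],-1],[[0.85,-0.76,0],[0,0,-0.1],-1],[[0.85,-0.76,0],[0,0,-0.1],-1],[[0.85,-0.76,0],[0,0,-0.1],-1],[[0.85,-0.76,0],[0,0,-0.1],-1]]' 20; python3 -c "
from h import *
go([595,354,150],Rt(61.8))"
```

```text
time_s: 1.27
ee_pos: [399.9, -66.6, 248.5]
orientation: [[0.748, 0.663, -0.001], [0.663, -0.748, 0.001], [0.0, -0.001, -1.0]]
ft_force: [-0.4, -0.2, -0.0]
finger_gap: 1.0
now [399.9 -66.6 248.5] shift [1.0625, -0.4629, 0.2471] turn [-0.0004, -0.0002, -0.1125] dist 473.9912338792889 t 1.275 F [-0.4 -0.2 -0. ]
```

```bash
python3 -m handwheel '[[[0.95,-0.42,0.2],[0,0,-0.1125],-1],[[0.95,-0.42,0.2],[0,0,-0.1125],-1],[[0.95,-0.42,0.2],[0,0,-0.1125],-1],[[0.95,-0.42,0.2],[0,0,-0.1125],-1],[[0.95,-0.42,0.2],[0,0,-0.1125],-1],[[0.95,-0.42,0.2],[0,0,-0.1125],-1],[[0.95,-0.42,0.2],[0,0,-0.1125],-1],[[0.95,-0.42,0.2],[0,0,-0.1125],-1]]' 20; python3 -c "
from h import *
go([595,354,150],Rt(61.8))
d=img('wrist');save(d,'w1');np.save('w1.npy',d)
print(d['Rw'])
d=img('top');save(d,'t1');np.save('t1.npy',d)"
```

```text
time_s: 2.28
ee_pos: [573.3, 312.3, 166.4]
orientation: [[0.471, 0.882, -0.003], [0.882, -0.471, 0.0], [-0.001, -0.003, -1.0]]
ft_force: [0.2, -0.2, 0.4]
finger_gap: 0.999
now [573.3 312.3 166.4] shift [0.1177, -0.0011, 0.0408] turn [-0.0009, 0.0003, 0.0006] dist 49.81895083826808 t 2.275 F [ 0.2 -0.2  0.4]
[[ 0.88230521 -0.45127637 -0.13374288]
 [-0.47066664 -0.84786669 -0.24412086]
 [-0.00323015  0.27833742 -0.96047793]]
```

View pics/w1.png

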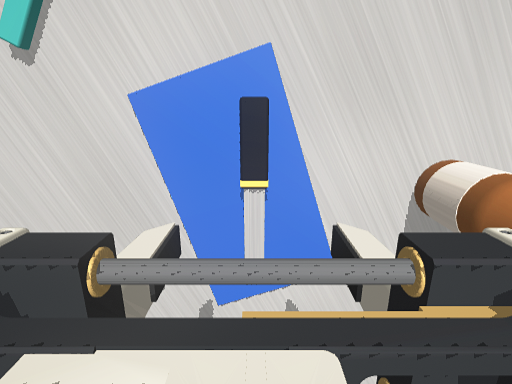

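The wrist view shows the handle from (254,97) to (254,182), aligned with the jaws. I'll measure its two ends.

```bash
python3 -c "
from h import *
d=np.load('w1.npy',allow_pickle=True).item()
m=(d['image'].max(2)<70);m[:90]=0;m[190:]=0;m[:,:225]=0;m[:,290:]=0
cs,_=cv2.findContours(m.astype(np.uint8),0,1);k=max(cs,key=cv2.contourArea)
w=np.array([plane(d,*p,22)[:2] for p in k[:,0]],np.float32);r=cv2.minAreaRect(w);print(r,cv2.boxPoints(r))
u=np.array([.471,.882]); e=r[0]+u*max(r[1])/2; print('end',e,'origin',e-100*u,'x-60',e-40*u)
c=np.array(e-40*u); go([*c,27],Rt(61.8))
go([*c,60],Rt(61.8))
"
```

```text
((595.02490234375, 354.83367919921875), (77.8814468383789, 26.903711318969727), 61.70575714111328) [[564.72235 326.9216 ]
 [588.4117  314.16922]
 [625.32745 382.74576]
 [601.6381  395.49814]]
end [613.36598307 389.17939725] origin [566.26598307 300.97939725] x-60 [594.52598307 353.89939725]
now [572.9 309.8 167.9] shift [0.123, -0.0037, 0.3522] turn [-0.0006, 0.0004, -0.0002] dist 149.23619949179934 t 2.375 F [0.1 1.2 0.3]
now [572.9 309.8 167.9] shift [0.123, -0.0038, 0.2697] turn [-0.0006, 0.0004, -0.0002] dist 118.57070834099292 t 2.375 F [0.1 1.2 0.3]
```

```bash
python3 -m handwheel '[[[0.123,-0.0037,0.15],[0,0,0],-1],[[0.123,-0.0037,0.25],[0,0,0],-1],[[0.123,-0.0037,0.347],[0,0,0],-1],[[0.123,-0.0037,0.347],[0,0,0],-1],[[0.123,-0.0037,0.347],[0,0,0],-1],[[0.123,-0.0037,0.347],[0,0,0],1],[[0.123,-0.0037,0.347],[0,0,0],1],[[0.123,-0.0037,0.347],[0,0,0],1],[[0.123,-0.0037,0.347],[0,0,0],1],[[0.123,-0.0037,0.347],[0,0,0],1]]' 30; python3 -c "
from h import *
print(manip.observe()['finger_gap'])"
```

```text
time_s: 3.62
ee_pos: [594.5, 353.9, 29.1]
orientation: [[0.473, 0.881, -0.002], [0.881, -0.473, -0.0], [-0.001, -0.002, -1.0]]
ft_force: [0.3, 0.4, -0.1]
finger_gap: 0.503
0.5027944030398666
```

```bash
python3 -m handwheel '[[[0,0,0],[0,0,0],1],[[0,0,0],[0,0,0],1],[[0,0,0],[0,0,0],1],[[0,0,0],[0,0,0],1],[[0,0,0],[0,0,0],1],[[0,0,0],[0,0,0],1]]' 40
```

```text
time_s: 4.38
ee_pos: [594.4, 354.0, 29.0]
orientation: [[0.473, 0.881, -0.002], [0.881, -0.473, -0.0], [-0.001, -0.002, -1.0]]
ft_force: [-1.1, -0.0, -0.0]
finger_gap: 0.299
```

```bash
cat >> h.py <<'E'
O0=np.array([560.,-152.,0]); YAW=87.5
TIP=np.array([-160.,0,16.])
def lay(ty,tz,tilt,tx=0,raise_=0):
    a=np.radians(YAW); ya=np.array([np.cos(a),np.sin(a),0]); xa=np.array([np.sin(a),-np.cos(a),0])
    p=O0+xa*tx+ya*ty+np.array([0,0,tz+raise_]); R=Rt(YAW,tilt); return p-R@TIP,R
E
python3 -m handwheel '[[[0,0,-0.1],[0,0,0],1],[[0,0,-0.2],[0,0,0],1],[[0,0,-0.3],[0,0,0],1],[[0,0,-0.3],[0,0,0],1],[[0,0,-0.3],[0,0,0],1]]' 40; python3 -c "
from h import *
d=img('wrist');save(d,'w2')
d=img('side');save(d,'s2')
p,R=lay(75,102,3,0,30);print(p);go(p,R)
"
```

```text
time_s: 5.0
ee_pos: [594.0, 353.6, 147.5]
orientation: [[0.473, 0.881, -0.004], [0.881, -0.473, -0.001], [-0.003, -0.003, -1.0]]
ft_force: [-0.5, 1.1, -3.0]
finger_gap: 0.301
[570.27751721  83.39384464 139.60431956]
now [593.7 353.5 146.6] shift [-0.6226, 0.2677, 0.019] turn [-0.0055, -0.0153, -0.1428] dist 271.20286932905236 t 5.1 F [ 0.3 -0.9 -2.4]
```

View pics/w2.png

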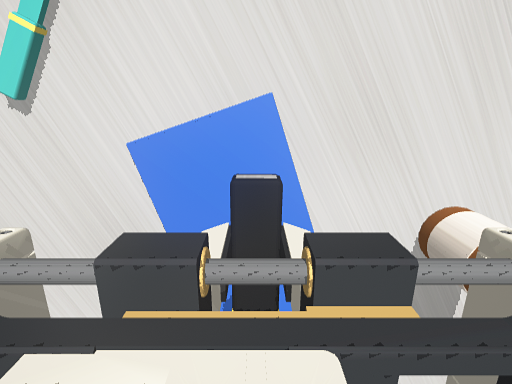

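View pics/s2.png

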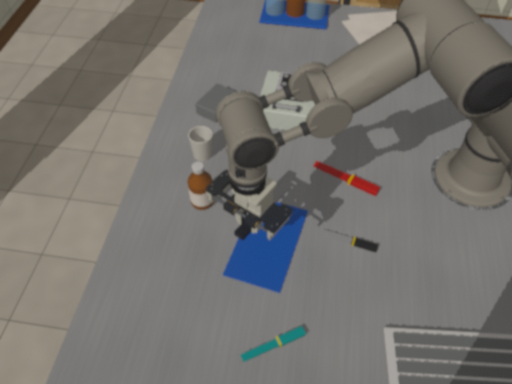

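The bar is held: the handle end in the wrist view is at (256,178), centred between the jaws. Next I go to the pre-insertion pose, 30 mm high.

```bash
python3 -m handwheel '[[[-0.6226,0.2677,0.019],[-0.0055,-0.0153,-0.1428],1],[[-0.6226,0.2677,0.019],[-0.0055,-0.0153,-0.1428],1],[[-0.6226,0.2677,0.019],[-0.0055,-0.0153,-0.1428],1],[[-0.6226,0.2677,0.019],[-0.0055,-0.0153,-0.1428],1],[[-0.6226,0.2677,0.019],[-0.0055,-0.0153,-0.1428],1],[[-0.6226,0.2677,0.019],[-0.0055,-0.0153,-0.1428],1],[[-0.6226,0.2677,0.019],[-0.0055,-0.0153,-0.1428],1]]' 40; python3 -c "
from h import *
p,R=lay(75,102,3);go(p,R)
d=img('top');save(d,'t3');np.save('t3.npy',d);P=dep(d)
d2=img('side');save(d2,'s3');np.save('s3.npy',d2)
c=np.hstack([cv2.resize(d['image'][130:260,330:450],None,fx=4,fy=4),]);cv2.imwrite('pics/c3.png',c)
c=cv2.resize(d2['image'][50:200,220:370],None,fx=4,fy=4);cv2.imwrite('pics/c3s.png',c)
"
```

```text
time_s: 5.98
ee_pos: [570.3, 84.7, 139.2]
orientation: [[0.043, 0.999, -0.003], [0.998, -0.043, -0.052], [-0.052, -0.0, -0.999]]
ft_force: [-0.1, -0.1, -2.2]
finger_gap: 0.301
now [570.3  84.7 139.2] shift [0.0007, 0.0001, 0.0741] turn [-0.0001, -0.0002, 0.0002] dist 29.62358319198891 t 5.975 F [-0.1 -0.1 -2.2]
```

View pics/c3.png

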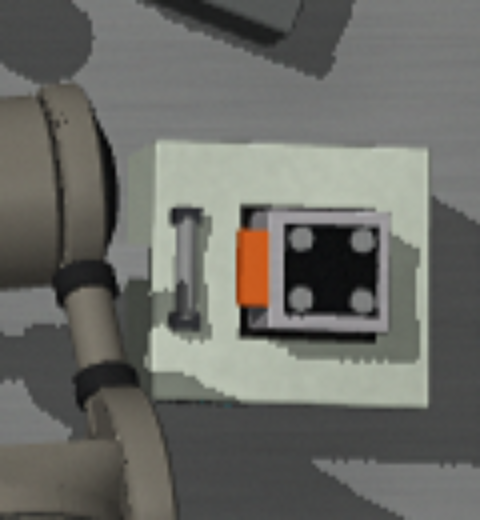

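View pics/c3s.png

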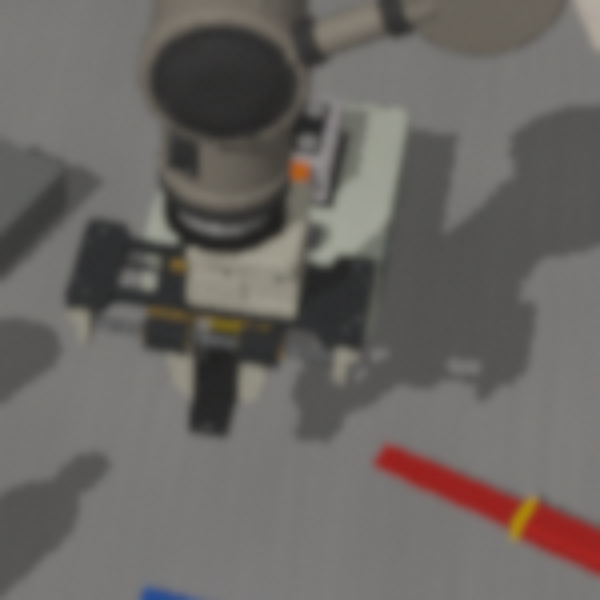

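```bash
python3 -c "
from h import *
p,R=lay(75,102,3);go(p,R)
p,R=lay(30,102,3);go(p,R)
"
```

```text
now [570.3  85.  139.4] shift [-0.0001, 0.0, 0.0745] turn [0.0, -0.0001, 0.0006] dist 29.800712188735584 t 6.075 F [-0.4  0.3 -2.3]
now [570.3  85.  139.4] shift [-0.1125, -0.0002, 0.0803] turn [0.0, -0.0001, 0.0006] dist 55.28760215311158 t 6.075 F [-0.4  0.3 -2.3]
```

```bash
python3 -m handwheel '[[[0,0,0.0745],[0,0,0],1],[[0,0,0.0745],[0,0,0],1],[[-0.05,0,0.077],[0,0,0],1],[[-0.1125,0,0.0803],[0,0,0],1],[[-0.1125,0,0.0803],[0,0,0],1],[[-0.1125,0,0.0803],[0,0,0],1]]' 40; python3 -c "
from h import *
d=img('top');save(d,'t4');np.save('t4.npy',d);P=dep(d)
d2=img('side');save(d2,'s4');np.save('s4.npy',d2)
c=np.hstack([cv2.resize(d['image'][130:260,330:450],None,fx=4,fy=4),]);cv2.imwrite('pics/c4.png',c)
c=cv2.resize(d2['image'][50:200,220:370],None,fx=4,fy=4);cv2.imwrite('pics/c4s.png',c)
"
```

```text
time_s: 6.82
ee_pos: [568.7, 38.3, 110.4]
orientation: [[0.042, 0.999, -0.001], [0.998, -0.042, -0.052], [-0.052, 0.001, -0.999]]
ft_force: [-0.0, 0.7, -1.8]
finger_gap: 0.303
```

View pics/c4.png

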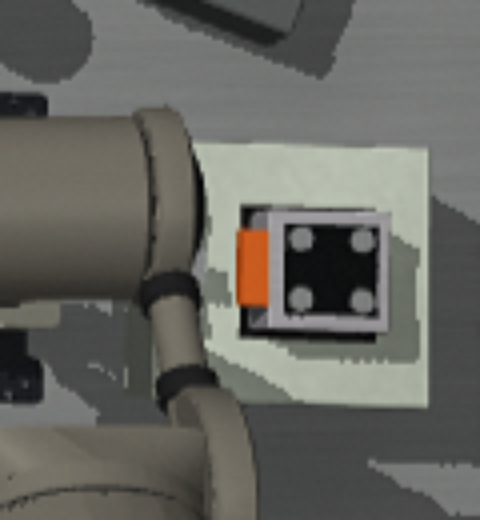

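View pics/c4s.png

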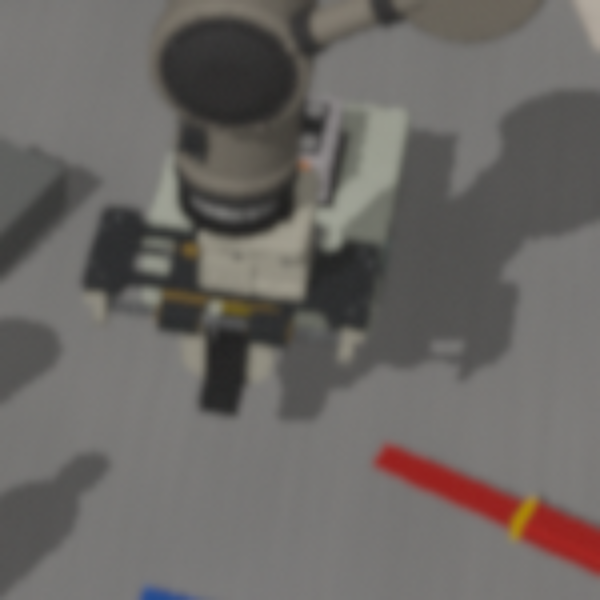

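The arm hides the tip in both fixed views. I'll check the bar's pose in the hand with the wrist camera instead.

```bash
python3 -c "
from h import *
d=img('wrist');save(d,'w4');np.save('w4.npy',d)
T=np.array(d['tool_from_camera'])
h,w=d['depth'].shape;u,v=np.meshgrid(np.arange(w),np.arange(h))
c=np.stack([(u-d['cx'])/d['f'],(v-d['cy'])/d['f'],np.ones((h,w))],-1)*d['depth'][...,None]
q=c@T[:3,:3].T+T[:3,3]
for vv in range(165,236,5): print(vv,np.round(q[vv,256],1), [np.round(q[vv,x,2]) for x in (240,248,264,272)])
p,R=lay(30,102,3);go(p,R)
p,R=lay(0,102,3);go(p,R)
"
```

```text
165 [ 29.2   1.9 109.7] [np.float64(109.0), np.float64(108.0), np.float64(109.0), np.float64(107.0)]
170 [ 24.9   1.9 109.1] [np.float64(109.0), np.float64(108.0), np.float64(109.0), np.float64(108.0)]
175 [40.9  1.7 16.8] [np.float64(17.0), np.float64(18.0), np.float64(18.0), np.float64(18.0)]
180 [40.2  1.7  8.2] [np.float64(9.0), np.float64(8.0), np.float64(9.0), np.float64(8.0)]
185 [37.9  1.7  6.5] [np.float64(7.0), np.float64(6.0), np.float64(8.0), np.float64(6.0)]
190 [35.2  1.7  6.7] [np.float64(6.0), np.float64(7.0), np.float64(7.0), np.float64(7.0)]
195 [32.5  1.7  6.6] [np.float64(7.0), np.float64(7.0), np.float64(7.0), np.float64(6.0)]
200 [30.   1.7  5.7] [np.float64(6.0), np.float64(7.0), np.float64(7.0), np.float64(6.0)]
205 [26.9  1.7  6.9] [np.float64(7.0), np.float64(7.0), np.float64(6.0), np.float64(6.0)]
210 [24.   1.7  7. ] [np.float64(7.0), np.float64(7.0), np.float64(6.0), np.float64(7.0)]
215 [21.1  1.7  7.2] [np.float64(6.0), np.float64(6.0), np.float64(7.0), np.float64(6.0)]
220 [18.5  1.7  6.7] [np.float64(7.0), np.float64(8.0), np.float64(6.0), np.float64(7.0)]
225 [16.2  1.7  5.1] [np.float64(8.0), np.float64(7.0), np.float64(6.0), np.float64(6.0)]
230 [12.4  1.7  7.2] [np.float64(7.0), np.float64(6.0), np.float64(7.0), np.float64(6.0)]
235 [9.8 1.7 6.5] [np.float64(6.0), np.float64(6.0), np.float64(8.0), np.float64(7.0)]
now [568.5  38.9 109.9] shift [-0.0012, -0.0003, 0.0008] turn [0.0001, -0.0002, 0.0008] dist 0.5855906485811814 t 6.975 F [-0.7  0.5 -2.1]
now [568.5  38.9 109.9] shift [-0.0761, -0.0005, 0.0047] turn [0.0001, -0.0002, 0.0008] dist 30.496961751628763 t 6.975 F [-0.7  0.5 -2.1]
```

View pics/w4.png

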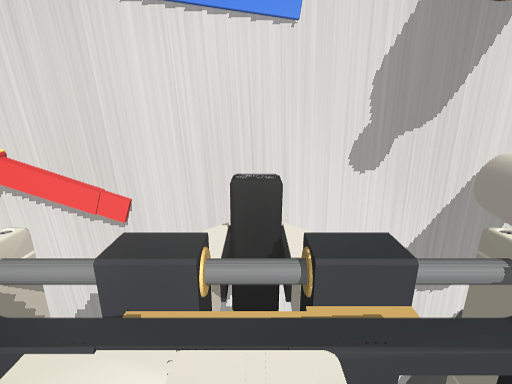

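The bar sits in the hand as modelled: handle top at tool z about 7, end at x about 40, level. I'll slide it in to tip y = +2.

```bash
python3 -m handwheel '[[[-0.02,0,0.0012],[0,0,0.0008],1],[[-0.04,0,0.0024],[0,0,0.0008],1],[[-0.056,0,0.0034],[0,0,0.0008],1],[[-0.0711,0,0.0043],[0,0,0.0008],1],[[-0.0711,0,0.0043],[0,0,0.0008],1],[[-0.0711,0,0.0043],[0,0,0.0008],1]]' 40; python3 -c "
from h import *
p,R=lay(2,102,3);go(p,R)
th=np.radians(8); 
for t in (6,8,9):
  th=np.radians(t)
  for b in (94,):
    # underside contact on rod top; tip mid
    tz=b+7-7*1+ (38*np.sin(th)+4*np.cos(th)) + 0.0
    print(t,tz); p,R=lay(2,tz,t); go(p,R)
"
```

```text
time_s: 7.72
ee_pos: [567.3, 10.5, 109.7]
orientation: [[0.044, 0.999, -0.002], [0.998, -0.044, -0.052], [-0.052, 0.0, -0.999]]
ft_force: [-0.0, 0.0, -2.7]
finger_gap: 0.301
now [567.3  10.5 109.7] shift [-0.0001, -0.0006, 0.0002] turn [0.0002, -0.0002, -0.0001] dist 0.24580029230012218 t 7.725 F [-0.   0.  -2.7]
6 101.95016918564393
now [567.3  10.5 109.7] shift [0.0015, -0.0006, 0.0213] turn [0.0002, -0.0169, -0.0001] dist 8.535414000318088 t 7.725 F [-0.   0.  -2.7]
8 103.24965011144877
now [567.3  10.5 109.7] shift [0.0017, -0.0006, 0.0321] turn [0.0001, -0.028, -0.0001] dist 12.844793735764043 t 7.725 F [-0.   0.  -2.7]
9 103.89526303390932
now [567.3  10.5 109.7] shift [0.0016, -0.0006, 0.0375] turn [0.0001, -0.0335, -0.0001] dist 15.002392691433371 t 7.725 F [-0.   0.  -2.7]
```

```bash
python3 -m handwheel '[[[0.0008,0,0.011],[0,-0.0085,0],1],[[0.0015,0,0.0213],[0,-0.0169,0],1],[[0.0015,0,0.0213],[0,-0.0169,0],1],[[0.0016,0,0.0267],[0,-0.0225,0],1],[[0.0017,0,0.0321],[0,-0.028,0],1],[[0.0017,0,0.0321],[0,-0.028,0],1],[[0.0017,0,0.0321],[0,-0.028,0],1]]' 40; python3 -c "
from h import *
p,R=lay(2,103.25,8);go(p,R)
p,R=lay(2,103.9,9);go(p,R)
p,R=lay(2,104.2,9.5);go(p,R)
"
```

```text
time_s: 8.6
ee_pos: [567.4, 10.6, 96.8]
orientation: [[0.043, 0.999, -0.006], [0.989, -0.044, -0.139], [-0.139, 0.001, -0.99]]
ft_force: [0.1, 1.7, -1.8]
finger_gap: 0.299
now [567.4  10.6  96.8] shift [-0.0002, -0.0007, 0.0] turn [0.0002, -0.0, -0.0001] dist 0.27617272633308243 t 8.6 F [ 0.1  1.7 -1.8]
now [567.4  10.6  96.8] shift [0.0002, -0.0007, 0.0054] turn [0.0002, -0.0056, -0.0001] dist 2.184844298540134 t 8.6 F [ 0.1  1.7 -1.8]
now [567.4  10.6  96.8] shift [0.0004, -0.0007, 0.0082] turn [0.0002, -0.0084, -0.0001] dist 3.2832968536730553 t 8.6 F [ 0.1  1.7 -1.8]
```

```bash
python3 -m handwheel '[[[0.0002,0,0.0054],[0,-0.0056,0],1],[[0.0002,0,0.0054],[0,-0.0056,0],1],[[0.0002,0,0.0075],[0,-0.0075,0],1],[[0.0002,0,0.0075],[0,-0.0075,0],1]]' 40
```

```text
time_s: 9.1
ee_pos: [567.3, 10.3, 93.8]
orientation: [[0.043, 0.999, -0.007], [0.986, -0.044, -0.162], [-0.162, 0.0, -0.987]]
ft_force: [-0.3, 0.0, -1.3]
finger_gap: 0.3
```

```bash
python3 -m handwheel '[[[0,0,0],[0,0,0],-0.3],[[0,0,0],[0,0,0],-0.3],[[0,0,0],[0,0,0],-0.3],[[0,0,0],[0,0,0],-0.3],[[0,0,0],[0,0,0],-0.3],[[0,0,0],[0,0,0],-0.3]]' 40; python3 -c "
from h import *
d=img('wrist');save(d,'w5');np.save('w5.npy',d)
T=np.array(d['tool_from_camera'])
h,w=d['depth'].shape;u,v=np.meshgrid(np.arange(w),np.arange(h))
c=np.stack([(u-d['cx'])/d['f'],(v-d['cy'])/d['f'],np.ones((h,w))],-1)*d['depth'][...,None]
q=c@T[:3,:3].T+T[:3,3]
for vv in range(170,236,5): print(vv,np.round(q[vv,256],1))
"
```

```text
time_s: 9.85
ee_pos: [567.3, 10.3, 93.8]
orientation: [[0.043, 0.999, -0.007], [0.986, -0.044, -0.162], [-0.163, 0.0, -0.987]]
ft_force: [-0.2, 0.1, -0.6]
finger_gap: 0.652
170 [29.   1.8 89. ]
175 [41.1  1.7 15.9]
180 [39.5  1.7 10.8]
185 [36.9  1.7 10.3]
190 [34.5  1.7  9.1]
195 [31.5  1.7 10. ]
200 [28.6  1.7 10.3]
205 [25.8  1.7  9.9]
210 [22.9  1.7 10.1]
215 [20.3  1.7  9.4]
220 [17.3  1.7  9.5]
225 [14.5  1.7  9.2]
230 [10.9  1.7 10.6]
235 [8.4 1.7 9.4]
```

View pics/w5.png

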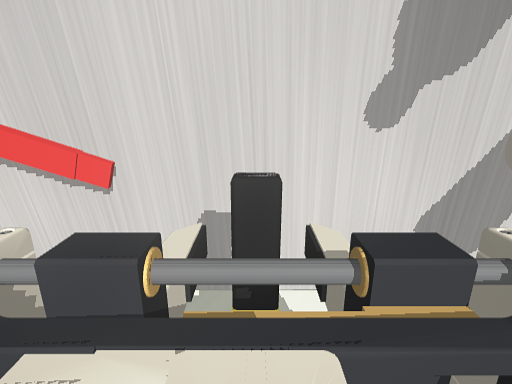

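The bar is released. The handle settled about 3 mm and stays between the open fingers. I'll back off up and away to verify the lay.

```bash
python3 -m handwheel '[[[0,0,-0.1],[0,0,0],-0.3],[[0,0,-0.2],[0,0,0],-0.3],[[0.15,0,-0.3],[0,0,0],-0.3],[[0.3,0,-0.35],[0,0,0],-0.3],[[0.45,0,-0.35],[0,0,0],-0.3],[[0.55,0,-0.35],[0,0,0],-0.3],[[0.55,0,-0.35],[0,0,0],-0.3]]' 40; python3 -c "
from h import *
d=img('top');save(d,'t6');np.save('t6.npy',d);P=dep(d)
d2=img('side');save(d2,'s6');np.save('s6.npy',d2)
c=np.hstack([cv2.resize(d['image'][130:260,320:450],None,fx=3,fy=4),cv2.resize(d2['image'][50:180,230:330],None,fx=4,fy=4)]);cv2.imwrite('pics/c6.png',c)
print(manip.observe()['qpos'])
"
```

```text
time_s: 10.78
ee_pos: [576.8, 253.1, 194.9]
orientation: [[0.038, 0.999, -0.007], [0.986, -0.039, -0.162], [-0.162, -0.001, -0.987]]
ft_force: [-0.4, -0.3, -0.5]
finger_gap: 0.648
[ 0.35749613  0.62021165  1.22286327 -0.15414531  1.36554045  0.43678929]
```

View pics/c6.png

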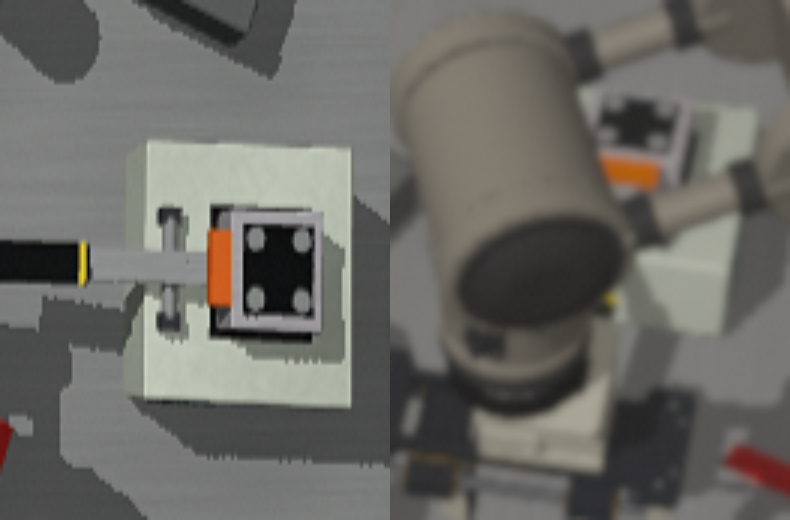

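The top crop shows the blade across the rod (crop x about 172) and going under the orange lip at its middle (crop y about 265). I'll measure the bar line from depth.

```bash
python3 -c "
from h import *
d=np.load('t6.npy',allow_pickle=True).item();P=dep(d)
im=d['image']
hsv=cv2.cvtColor(im,cv2.COLOR_BGR2HSV)
sel=(P[...,0]>535)&(P[...,0]<595)&(P[...,1]>-136)&(P[...,1]<100)&(P[...,2]>25)&(P[...,2]<125)
a=np.radians(87.5);ya=np.array([np.cos(a),np.sin(a),0]);xa=np.array([np.sin(a),-np.cos(a),0])
Q=P-O0; ty=Q@ya;tx=Q@xa
for lo in range(14,220,10):
  m=sel&(ty>lo)&(ty<lo+10)&(abs(tx)<10)
  if m.sum()>3: print(lo,m.sum(),np.round(np.median(P[m][:,2]),1))
y=(hsv[...,0]>22)&(hsv[...,0]<35)&(hsv[...,1]>150)&sel; print('band',np.round(ty[y].min()),np.round(ty[y].max()),np.median(tx[y]))
m=sel&(ty>60)&(ty<100)&(P[...,2]>86);print('blade tx',np.median(tx[m]))
m=sel&(hsv[...,2]<50)&(P[...,2]>50)&(ty>100);print('handle tx',np.median(tx[m]),ty[m].max())
cv2.imwrite('pics/c6b.png',cv2.resize(im[150:250,250:410],None,fx=4,fy=4))
"
```

```text
14 26 104.2
24 26 103.3
34 32 102.6
44 33 99.8
54 34 97.7
64 31 96.9
74 33 94.5
84 31 92.0
94 26 90.8
104 23 91.4
114 28 92.5
124 27 90.0
134 25 87.4
144 27 86.6
154 31 85.6
164 32 82.4
174 29 79.8
184 27 78.8
194 22 77.2
band 114.0 122.0 0.9680481401242028
blade tx 0.9171426982014659
handle tx 1.463643324406981 200.07122993022452
```

View pics/c6b.png

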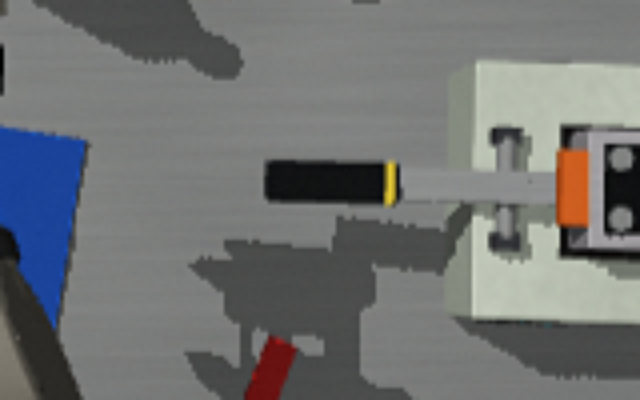

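```bash
cat >> h.py <<'E'
def lev(ty,tz,tilt,back=0,tx=1):
    p,R=lay(ty,tz,tilt,tx); p=p+R@TIP-R@np.array([-180.,0,16.])-R[:,2]*back; return p,R
E
python3 -c "
from h import *
p,R=lev(1.5,103.5,10.5,70);print(p);go(p,R)
p,R=lev(1.5,103.5,10.5,0);print(p);go(p,R)"
```

```text
[569.46810728  41.92972364 155.25752746]
now [577.5 249.8 195.8] shift [-0.4965, 0.0021, 0.185] turn [-0.0, -0.0061, 0.0003] dist 211.92824839594616 t 10.875 F [ 0.6 -0.8  0.2]
[568.91167714  29.1853782   86.42968393]
now [577.5 249.8 195.8] shift [-0.4998, 0.0021, 0.36] turn [-0.0, -0.0061, 0.0003] dist 246.38895078900686 t 10.875 F [ 0.6 -0.8  0.2]
```

```bash
python3 -m handwheel '[[[-0.15,0,0.05],[0,0,0],-0.3],[[-0.3,0,0.1],[0,-0.006,0],-0.3],[[-0.42,0.002,0.15],[0,-0.006,0],-0.3],[[-0.4965,0.002,0.185],[0,-0.006,0],-0.3],[[-0.4965,0.002,0.185],[0,-0.006,0],-0.3],[[-0.4965,0.002,0.185],[0,-0.006,0],-0.3]]' 40; python3 -c "
from h import *
d=img('wrist');save(d,'w7')
p,R=lev(1.5,103.5,10.5,0);print(p);go(p,R)"
```

```text
time_s: 11.62
ee_pos: [569.6, 41.4, 155.9]
orientation: [[0.044, 0.999, -0.007], [0.982, -0.044, -0.181], [-0.182, 0.001, -0.983]]
ft_force: [0.7, -0.2, -0.5]
finger_gap: 0.647
[568.91167714  29.1853782   86.42968393]
now [569.7  42.1 155.9] shift [-0.0001, -0.0007, 0.1767] turn [0.0003, -0.0002, 0.0001] dist 70.6707483853852 t 11.675 F [-0.2  0.2  0. ]
```

View pics/w7.png

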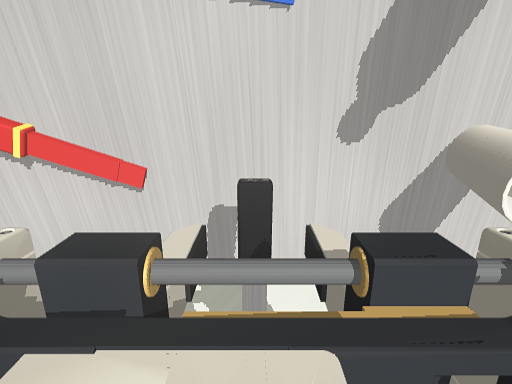

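The handle at (255,215) is centred between the open fingers. Next I go down and close.

```bash
python3 -m handwheel '[[[0,0,0.09],[0,0,0],-0.3],[[0,0,0.178],[0,0,0],-0.3],[[0,0,0.178],[0,0,0],-0.3],[[0,0,0.178],[0,0,0],1],[[0,0,0.178],[0,0,0],1],[[0,0,0.178],[0,0,0],1],[[0,0,0.178],[0,0,0],1],[[0,0,0.178],[0,0,0],1],[[0,0,0.178],[0,0,0],1],[[0,0,0.178],[0,0,0],1]]' 50; python3 -c "
from h import *
d=img('wrist');save(d,'w8')
T=np.array(d['tool_from_camera'])
h,w=d['depth'].shape;u,v=np.meshgrid(np.arange(w),np.arange(h))
c=np.stack([(u-d['cx'])/d['f'],(v-d['cy'])/d['f'],np.ones((h,w))],-1)*d['depth'][...,None]
q=c@T[:3,:3].T+T[:3,3]
for vv in range(170,236,5): print(vv,np.round(q[vv,256],1))
print(manip.observe()['finger_gap'],manip.observe()['ft_force'])
"
```

```text
time_s: 12.92
ee_pos: [569.2, 29.2, 86.0]
orientation: [[0.043, 0.999, -0.007], [0.982, -0.043, -0.181], [-0.181, 0.001, -0.983]]
ft_force: [-1.5, 1.5, 2.3]
finger_gap: 0.3
170 [30.2  1.8 82.9]
175 [26.2  1.8 83. ]
180 [22.2  1.8 82.7]
185 [17.8  1.8 84.1]
190 [13.2  1.8 85.7]
195 [ 9.2  1.8 85.1]
200 [ 4.4  1.9 86.8]
205 [-0.3  1.9 87.9]
210 [21.   1.7 15.6]
215 [20.7  1.7  8.2]
220 [18.6  1.7  6.3]
225 [15.6  1.7  6.4]
230 [12.9  1.7  6.2]
235 [9.9 1.7 6.2]
0.29949559996090125 [-1.19817152  1.83566073  1.85393663]
```

Gripped at the handle end: end at tool x about 20, faces parallel. Now I'll work out the arc about the rod.

```bash
python3 -c "
from h import *
for th,L in ((10.5,41.2),(15,41.5),(20,42),(25,42.5),(26.5,42.5)):
  t=np.radians(th); y=40+11*np.sin(t)-L*np.cos(t); z=87+11*np.cos(t)+L*np.sin(t)
  p,R=lay(y,z-1.5,th,1); p=p+R@TIP-R@np.array([-180.,0,15.3])
  print(th,round(y,1),round(z,1),p);go(p,R)"
```

```text
10.5 1.5 105.3 [568.90587243  29.05242858  86.06531313]
now [569.2  29.2  86. ] shift [-0.0004, -0.0008, -0.0001] turn [0.0004, -0.0002, 0.0001] dist 0.3754820950419151 t 12.975 F [-1.2  1.8  1.9]
15 2.8 108.4 [568.87617166  28.372169    75.05741148]
now [569.2  29.2  86. ] shift [0.0029, -0.0009, 0.0273] turn [0.0004, -0.0252, 0.0001] dist 10.988840859778934 t 12.975 F [-1.2  1.8  1.9]
20 4.3 111.7 [568.79264243  26.45903522  63.01513615]
now [569.2  29.2  86. ] shift [0.0036, -0.0009, 0.0578] turn [0.0004, -0.053, 0.0] dist 23.16136477889464 t 12.975 F [-1.2  1.8  1.9]
25 6.1 114.9 [568.6643783   23.52130352  51.22588381]
now [569.2  29.2  86. ] shift [0.0017, -0.0009, 0.0881] turn [0.0004, -0.0808, 0.0] dist 35.24913577138821 t 12.975 F [-1.2  1.8  1.9]
26.5 6.9 115.8 [568.62321452  22.57849792  47.68457441]
now [569.2  29.2  86. ] shift [0.001, -0.0009, 0.0972] turn [0.0004, -0.0891, 0.0] dist 38.898031326726006 t 12.975 F [-1.2  1.8  1.9]
```

```bash
python3 -m handwheel '[[[0.0015,0,0.0137],[0,-0.0126,0],1],[[0.0029,0,0.0273],[0,-0.0252,0],1],[[0.0033,0,0.0425],[0,-0.039,0],1],[[0.0036,0,0.0578],[0,-0.053,0],1],[[0.0036,0,0.0578],[0,-0.053,0],1]]' 55; python3 -c "
from h import *
print(manip.observe()['ft_force'],manip.observe()['torque'])
t=np.radians(25);th=25;L=42.5; y=40+11*np.sin(t)-L*np.cos(t); z=87+11*np.cos(t)+L*np.sin(t)
p,R=lay(y,z-1.5,th,1); p=p+R@TIP-R@np.array([-180.,0,15.3]);go(p,R)
t=np.radians(26.5);th=26.5;L=42.5; y=40+11*np.sin(t)-L*np.cos(t); z=87+11*np.cos(t)+L*np.sin(t)
p,R=lay(y,z-1.5,th,1); p=p+R@TIP-R@np.array([-180.,0,15.3]);go(p,R)
"
```

```text
time_s: 13.6
ee_pos: [569.5, 26.3, 63.7]
orientation: [[0.041, 0.999, -0.013], [0.938, -0.043, -0.343], [-0.344, 0.002, -0.939]]
ft_force: [-2.6, -0.4, 8.2]
finger_gap: 0.302
[-2.64122666 -0.35991107  8.24704919] [-0.10345757  0.17860845 -0.4532085 ]
now [569.5  26.3  63.7] shift [0.004, -0.0018, 0.0318] turn [0.0007, -0.0273, 0.0001] dist 12.833451761572743 t 13.6 F [-2.6 -0.4  8.2]
now [569.5  26.3  63.7] shift [0.0049, -0.0018, 0.0409] turn [0.0007, -0.0356, 0.0001] dist 16.4924948642838 t 13.6 F [-2.6 -0.4  8.2]
```

```bash
python3 -m handwheel '[[[0.002,0,0.016],[0,-0.0137,0],1],[[0.004,0,0.0318],[0,-0.0273,0],1],[[0.0045,0,0.0365],[0,-0.0315,0],1],[[0.0049,0,0.0409],[0,-0.0356,0],1],[[0.0049,0,0.0409],[0,-0.0356,0],1],[[0.0049,0,0.0409],[0,-0.0356,0],1]]' 55; python3 -c "
from h import *
print(manip.observe()['ft_force'],manip.observe()['torque'])
d=img('top');save(d,'t9');np.save('t9.npy',d);P=dep(d);d0=np.load('top0.npy',allow_pickle=True).item();P0=dep(d0)
a=np.radians(87.5);ya=np.array([np.cos(a),np.sin(a),0]);xa=np.array([np.sin(a),-np.cos(a),0])
for Q in (P0,P):
  q=Q-O0;ty=q@ya;tx=q@xa
  m=(abs(tx)<36)&(ty>-80)&(ty<-10)&(Q[...,2]>100)&(Q[...,2]<150); print(m.sum(),np.median(Q[m][:,2]),Q[m][:,2].mean())
  m=(abs(tx)<22)&(ty>-2)&(ty<10)&(Q[...,2]>100)&(Q[...,2]<150); print('lip',m.sum(),np.median(Q[m][:,2]))
cv2.imwrite('pics/c9.png',cv2.resize(d['image'][130:260,320:450],None,fx=4,fy=4))
"
```

```text
time_s: 14.35
ee_pos: [569.7, 22.3, 49.0]
orientation: [[0.04, 0.999, -0.016], [0.894, -0.043, -0.447], [-0.447, 0.003, -0.895]]
ft_force: [-3.0, 1.1, 10.4]
finger_gap: 0.296
[-3.0052337   1.08925479 10.38396029] [-0.04156026  0.19502146 -0.69458228]
727 118.97859420954182 118.87619869918457
lip 68 116.82293703222842
739 127.45352178513542 127.39766123754687
lip 74 125.76301751931652
```

View pics/c9.png

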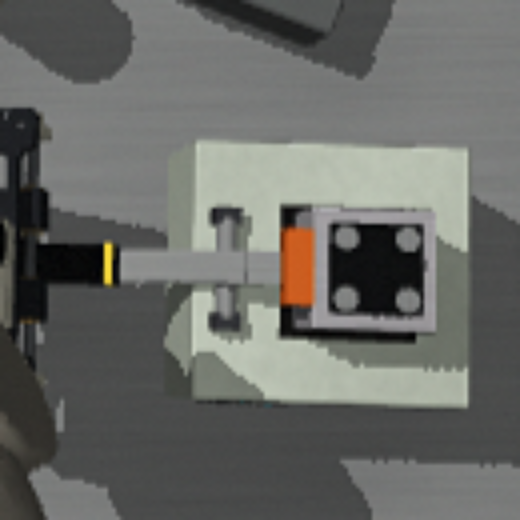

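```bash
python3 -c "
from h import *
d=np.load('t9.npy',allow_pickle=True).item();P=dep(d);hsv=cv2.cvtColor(d['image'],cv2.COLOR_BGR2HSV)
a=np.radians(87.5);ya=np.array([np.cos(a),np.sin(a),0]);q=P-O0;ty=q@ya
y=(hsv[...,0]>22)&(hsv[...,0]<35)&(hsv[...,1]>150)&(P[...,0]>535)&(P[...,0]<595)&(abs(ty)<140); print('band',ty[y].min(),ty[y].max(),P[y][:,2].mean())
for lo in range(14,110,8):
  m=(abs(P[...,0]-563)<9)&(ty>lo)&(ty<lo+8); print(lo,np.round(np.median(P[m][:,2]),1))
T=np.radians
# predict: band mid bar distance
s0=(118-1.5-9*np.sin(T(10.3)))/np.cos(T(10.3)); print('band mid dist',s0)
ym=(ty[y].min()+ty[y].max())/2
for t in (25,26.5): print('tip y',ym-s0*np.cos(T(t))-9*np.sin(T(t)))
"
```

```text
band 109.69011902654574 116.72544422462822 71.28996377771155
14 111.7
22 108.2
30 106.0
38 102.0
46 98.4
54 93.3
62 88.4
70 84.3
78 81.2
86 76.5
94 73.1
102 70.8
band mid dist 116.77256552783697
tip y 3.5723318197945715
tip y 4.688219924313282
```

The cartridge is up about 8.5–9 mm: top 119.0 → 127.5, lip 116.8 → 125.8. Tip y is about 4–7 mm. Now I'll ease the bar back and withdraw it.

```bash
python3 -c "
from h import *
for th,L,up in ((20,42.5,1),(12,41,2),(8,41,4)):
  t=np.radians(th); y=40+11*np.sin(t)-L*np.cos(t); z=87+11*np.cos(t)+L*np.sin(t)
  p,R=lay(y,z-1.5+up,th,1); p=p+R@TIP-R@np.array([-180.,0,15.3]); go(p,R)
"
```

```text
now [569.7  22.3  49. ] shift [-0.0088, -0.0026, -0.0379] turn [0.001, 0.0364, -0.0003] dist 15.614506865898733 t 14.4 F [-2.7  2.  10.2]
now [569.7  22.3  49. ] shift [-0.0241, -0.0024, -0.0866] turn [0.001, 0.0808, -0.0003] dist 35.96435675968793 t 14.4 F [-2.7  2.  10.2]
now [569.7  22.3  49. ] shift [-0.0377, -0.0023, -0.113] turn [0.001, 0.103, -0.0002] dist 47.65275765567843 t 14.4 F [-2.7  2.  10.2]
```

```bash
python3 -m handwheel '[[[-0.0044,0,-0.019],[0,0.0182,0],1],[[-0.0088,0,-0.0379],[0,0.0364,0],1],[[-0.016,0,-0.062],[0,0.0586,0],1],[[-0.0241,0,-0.0866],[0,0.0808,0],1],[[-0.031,0,-0.1],[0,0.092,0],1],[[-0.0377,0,-0.113],[0,0.103,0],1],[[-0.0377,0,-0.113],[0,0.103,0],1]]' 55; python3 -c "
from h import *
d=img('wrist');save(d,'w10')
T=np.array(d['tool_from_camera'])
h,w=d['depth'].shape;u,v=np.meshgrid(np.arange(w),np.arange(h))
c=np.stack([(u-d['cx'])/d['f'],(v-d['cy'])/d['f'],np.ones((h,w))],-1)*d['depth'][...,None]
q=c@T[:3,:3].T+T[:3,3]
for vv in range(205,241,3): print(vv,np.round(q[vv,250:260].mean(0),1))
s=manip.observe();p=s['ee_pos']
go(p+np.array([4,90,5]),Rt(87.5,5))
go(p+np.array([4,90,60]),Rt(87.5,5))
"
```

```text
time_s: 15.28
ee_pos: [569.9, 28.4, 96.2]
orientation: [[0.044, 0.999, -0.003], [0.989, -0.044, -0.14], [-0.14, 0.004, -0.99]]
ft_force: [-0.1, 0.5, -2.3]
finger_gap: 0.301
205 [-3.7  0.6 98.1]
208 [21.2  0.9 18.4]
211 [21.3  0.9 13.1]
214 [21.1  0.9  8.9]
217 [20.1  0.9  6.8]
220 [18.5  0.9  6.5]
223 [16.9  0.9  6.3]
226 [15.1  0.9  6.4]
229 [13.5  0.9  6.2]
232 [11.7  0.9  6.2]
235 [9.9 0.9 6.3]
238 [8.1 0.9 6.3]
now [569.7  28.6  95.9] shift [0.2213, 0.0001, -0.0439] turn [0.0009, 0.0169, -0.0002] dist 90.22749026765624 t 15.325 F [ 0.3 -0.7 -2.3]
now [569.7  28.6  95.9] shift [0.202, 0.0005, -0.18] turn [0.0009, 0.0169, -0.0002] dist 108.24047302187844 t 15.325 F [ 0.3 -0.7 -2.3]
```

```bash
python3 -m handwheel '[[[0.07,0,-0.014],[0,0,0],1],[[0.15,0,-0.029],[0,0,0],1],[[0.2213,0,-0.044],[0,0,0],1],[[0.202,0,-0.18],[0,0.017,0],1],[[0.202,0,-0.18],[0,0.017,0],1],[[0.202,0,-0.18],[0,0.017,0],1]]' 55; python3 -c "
from h import *
go([569.3,389.8,80],Rt(80.3,0))
d=img('top');save(d,'t11');P=dep(d)
a=np.radians(87.5);ya=np.array([np.cos(a),np.sin(a),0]);xa=np.array([np.sin(a),-np.cos(a),0]);q=P-O0;ty=q@ya;tx=q@xa
m=(abs(tx)<36)&(ty>-80)&(ty<-10)&(P[...,2]>100)&(P[...,2]<150); print(m.sum(),np.median(P[m][:,2]))
"
```

```text
time_s: 16.08
ee_pos: [572.9, 118.6, 154.9]
orientation: [[0.044, 0.999, -0.002], [0.995, -0.044, -0.088], [-0.088, 0.002, -0.996]]
ft_force: [-1.2, -0.4, -3.3]
finger_gap: 0.299
now [572.9 118.6 154.9] shift [0.6909, -0.0391, 0.127] turn [0.0022, 0.0279, 0.0398] dist 281.42637578999074 t 16.075 F [-1.2 -0.4 -3.3]
748 127.36893990058604
```

```bash
python3 -m handwheel '[[[0.6909,-0.0391,0.127],[0.002,0.028,0.04],1],[[0.6909,-0.0391,0.127],[0.002,0.028,0.04],1],[[0.6909,-0.0391,0.127],[0.002,0.028,0.04],1],[[0.6909,-0.0391,0.127],[0.002,0.028,0.04],1],[[0.6909,-0.0391,0.127],[0.002,0.028,0.04],1],[[0.6909,-0.0391,0.127],[0.002,0.028,0.04],1],[[0.6909,-0.0391,0.127],[0.002,0.028,0.04],1]]' 55; python3 -c "
from h import *
go([569.3,389.8,80],Rt(80.3,0))
go([569.3,389.8,30],Rt(80.3,0))
d=img('top');save(d,'t12')
"
```

```text
time_s: 17.0
ee_pos: [568.4, 388.8, 78.0]
orientation: [[0.169, 0.986, -0.003], [0.986, -0.169, -0.002], [-0.002, -0.002, -1.0]]
ft_force: [0.1, -0.2, -2.0]
finger_gap: 0.293
now [568.4 388.8  78. ] shift [0.0029, 0.0019, -0.0049] turn [-0.0007, 0.0007, -0.0002] dist 2.3971484262884757 t 17.0 F [ 0.1 -0.2 -2. ]
now [568.4 388.8  78. ] shift [0.0031, 0.0022, 0.1201] turn [-0.0007, 0.0007, -0.0002] dist 48.05724740811318 t 17.0 F [ 0.1 -0.2 -2. ]
```

View pics/t12.png

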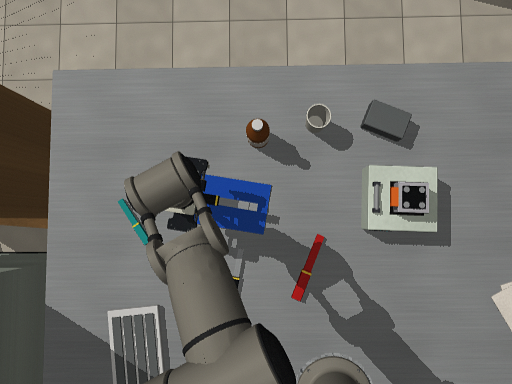

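The top view shows the bar over the mat, its band at (212,200), with the bystanders in place. Now I lower it and release.

```bash
python3 -m handwheel '[[[0.003,0.002,0.06],[0,0,0],1],[[0.003,0.002,0.1],[0,0,0],1],[[0.003,0.002,0.12],[0,0,0],1],[[0.003,0.002,0.121],[0,0,0],1],[[0.003,0.002,0.121],[0,0,0],1],[[0.003,0.002,0.121],[0,0,0],-0.2],[[0.003,0.002,0.121],[0,0,0],-0.2],[[0.003,0.002,0.121],[0,0,0],-0.2],[[0.003,0.002,0.121],[0,0,0],-0.2],[[0.003,0.002,0.121],[0,0,0],-0.2]]' 40
```

```text
time_s: 18.3
ee_pos: [569.7, 389.5, 30.3]
orientation: [[0.17, 0.985, -0.002], [0.985, -0.17, -0.001], [-0.001, -0.001, -1.0]]
ft_force: [-0.5, 0.2, 0.4]
finger_gap: 0.601
```

```bash
python3 -m handwheel '[[[0,0,0],[0,0,0],-0.4],[[0,0,0],[0,0,0],-0.4],[[0,0,-0.1],[0,0,0],-0.4],[[0,0,-0.25],[0,0,0],-0.4],[[0,0,-0.4],[0,0,0],-0.4],[[-0.3,0.5,-0.4],[0,0,0],-0.4],[[-0.3,-0.3,-0.45],[0,0,0],-0.4],[[-0.3,-0.5,-0.45],[0,0,0],-0.4],[[-0.3,-0.5,-0.45],[0,0,0],-0.4],[[-0.3,-0.5,-0.45],[0,0,0],-0.4]]' 40; python3 -c "
from h import *
s=manip.observe();print(s['ee_pos'],s['finger_gap'],s['time_s'])
d=img('top');save(d,'t13');np.save('t13.npy',d)
"
```

```text
time_s: 19.55
ee_pos: [370.3, 307.3, 209.6]
orientation: [[0.17, 0.985, -0.001], [0.985, -0.17, -0.001], [-0.001, -0.001, -1.0]]
ft_force: [0.1, 1.0, 1.1]
finger_gap: 0.698
[370.32307906 307.33159127 209.61503545] 0.6979939675028474 19.55
```

View pics/t13.png

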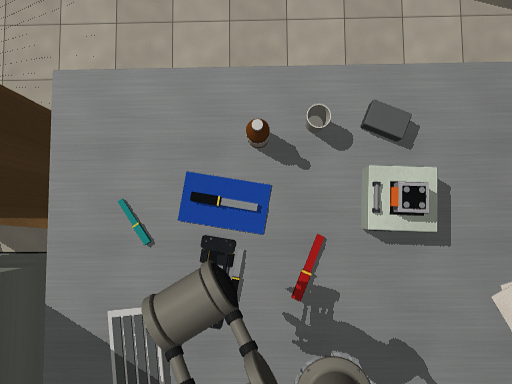

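The top view shows the bar flat on the mat (225,202) and the arm clear of it. One retreat row had a sign slip in y, high above everything, and the next row corrected it. I'll check heights and bystanders.

```bash
python3 -c "
from h import *
d0=np.load('top0.npy',allow_pickle=True).item();d=np.load('t13.npy',allow_pickle=True).item();P=dep(d);P0=dep(d0)
sub=np.zeros(P.shape[:2],bool);sub[175:230,180:272]=1
m=sub&(P[...,2]>11)&(P[...,2]<45);cs,_=cv2.findContours(m.astype(np.uint8),0,1);k=max(cs,key=cv2.contourArea)
w=np.array([plane(d,*p,20)[:2] for p in k[:,0]],np.float32);r=cv2.minAreaRect(w);print('bar',r)
c=np.array(r[0])-[555.8,310.9];u=np.array([.17,.985]);print('along',c@u,'across',c@[.985,-.17])
h=m&(d['image'].max(2)<60);print('handle z',np.median(P[h][:,2]),'blade z',np.median(P[m&(d['image'].max(2)>110)&(P[...,1]<290)][:,2]))
for n,(a,b,e,f) in dict(bottle=(110,150,240,275),beaker=(100,132,300,335),box=(95,145,355,415)).items():
  df=cv2.absdiff(d['image'],d0['image'])[a:b,e:f];print(n,df.max())
a=np.radians(87.5);ya=np.array([np.cos(a),np.sin(a),0]);xa=np.array([np.sin(a),-np.cos(a),0]);q=P-O0;ty=q@ya;tx=q@xa
m=(abs(tx)<36)&(ty>-80)&(ty<-10)&(P[...,2]>100)&(P[...,2]<150); print('cart',np.median(P[m][:,2]))
"
```

```text
bar ((557.4173583984375, 311.2006530761719), (199.6009063720703, 28.146442413330078), 79.97515869140625)
along 0.571094207763702 across 1.5419869995117597
handle z 21.650562553656982 blade z 16.464426832843174
bottle 9
beaker 10
box 9
cart 127.21996854879194
```

```bash
python3 -c "
from workcell import manip
print(manip.close_job())"
```

```text
the job is handed in; nothing more can be done
None
```

The job is done and handed in after about 20 s of the 54 s allowed; no verdict is reported.

- **Laying:** I laid the black pry bar across the fulcrum with its tip under the lip and let go. The tip measured about 1–2 mm in thermostat y and was centred on the lip.
- **Levering:** I gripped the bar again 20 mm from the handle end and tilted it to about 26°. The cartridge rose about 8.5 mm.
- **Final checks:**
  - The cartridge still stood about 8.2 mm up, with its top reading 127.2 mm against 119.0 mm at the start.
  - The bar lay flat on the mat within 2 mm of its centre, with the handle top at about 21.7 mm and the blade top at about 16.5 mm, as expected.
  - The gripper was clear of everything.
  - The bottle, beaker and box looked unchanged in the top view.
- **Limits and slips:**
  - The tip was hidden during insertion, so I worked from the wrist camera and force readings and checked the lay from above afterwards.
  - Depth readings scattered by about 2 mm.
  - One retreat row had a wrong sign in y. It was high above everything, and the next row corrected it without contact.

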